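Meat mallet from the hook into the utensil crock

ROBOT

A 6-joint arm with a two-finger parallel gripper is mounted at the origin on the work surface. World frame = base frame: x ahead of the robot, y to its left, z up, the work surface at z = 0. Lengths are in m, angles in rad, forces in N, time in s.
With the tool pointing down it reaches from about 0.325 to 0.85 m from the base axis. Payload 15.5 kg.
Tool frame: the origin (TCP) lies midway between the tips of the shut fingers; the grasp point (between the pads) lies arm.tcp_to_grasp behind it (arm.tcp_to_grasp is the distance from the TCP to the grasp point, in m); z points along the fingers, y is the line along which they close (so a half turn about z gives the same grasp; the last joint's range is limited). The gripper opens to 91 mm and grips with 3 to 60 N. Pads are 32 mm wide; open, the fingers measure 118 mm over their backs; the gripper's body (76 mm by 178 mm) begins 60 mm behind the grasp point.
Start: joints at [1.173, 0.494, 1.345, -0, 1.302, -0.096], TCP at [0.186, 0.597, 0.214] pointing down, gripper open.
Joint ranges: [-2.91, 2.91], [-0.82, 2.16], [0.22, 2.67], [-1.22, 4.37], [0.12, 2.79], [-3.08, 3.08]. Speed limits (rad/s): [1.89, 1.89, 2.57, 3.01, 3.01, 3.01].

INTERFACE

Orientations are given as a 3x3 rotation matrix whose columns are the frame's x, y, z axes.
In Python, from workcell import arm gives the robot as it stands. The module is installed in compiled form; this text tells all that it offers.
- The arm moves only by the tool drive_tool, never from a script. Its argument "rows" is a list of rows, each an object of numbers: "x", "y", "z": the shift along the tool's x, y, z normalised to -1 to 1, where 1 is 0.03 m; "wx", "wy", "wz": the turn, a rotation vector about the tool's x, y, z normalised to -1 to 1, where 1 is 6 degrees; "grip": the closure, from -1 (fully open) to 1 (shut). A call has 1 to 8 rows; each row shifts and turns the commanded pose from where the row before left it, along the tool's axes as they then stand; what a row does not reach is not made up. A row lasts 1/8 s, in which the tool goes at most 62.5 mm and 10.7 degrees, less where a joint would pass 70% of its speed; a pose out of reach is approached as far as the arm can. A call with a number of a shift or a turn outside -1 to 1 is refused whole. A call with a gripper value outside its range is refused whole. The fingers move at their own pace and stop on an object; "squeeze" is the grip in N (left out, the last holds). Time passes only in rows, so rows that do not move let the fingers close. It gives the time, the measured TCP pose, the force, the opening and the grip force at its end, in the units of the state.
- arm.state(): the state, without advancing time (a new reading comes with each control period).
- arm.camera(name): name is "scene" or "top" or "wrist"; returns (picture, depth): 420x560x3 uint8, red, green, blue; 420x560 float32, m along the optical axis (not along the pixel's ray), 0 where there is no reading.
- arm.camera_info(name): a dict with "fx", "fy", "cx", "cy" (pixels), "dist_coeffs" ([k1, k2, p1, p2, k3] as OpenCV has them; the pictures are not rectified), "R" (3x3) and "t" (3): a world point X has camera coordinates R X + t. Camera axes: x right, y down, z forward; pixel columns grow to the right and rows downward; lengths in m; the calibration is good to about 2 mm. A picture is of the moment at which its call begins: read the wrist's pose just before it. camera_info takes no time and is no camera call; for the wrist camera it gives the pose at the moment of the call.
- arm.close_job(): hands the job in; it is judged then, once.
The state is a dict: "t": time; "q": joint angles; "dq": joint speeds; "joint_torque": joint torques, N m; "position": TCP position; "orientation": TCP orientation; "ft_force": force on the tool from outside, world axes, zero at the start; "ft_torque": the same for the moment, N m; "grip_width": finger opening in m; "grip_force": force on a finger pad.
Only numpy, scipy, OpenCV 4.12 (cv2) and the standard library are available. Lean on these libraries where they do the work, as an engineer would, in place of code of your own. Each camera call takes 0.05 s, during which the arm holds its last target. There are 200 camera calls.

TASK

Take the meat mallet with the red grip up and off its hook under the rack's shelf, and stand it head down in the blue utensil crock, lowering it in rather than dropping it. Leave the turner hanging on its own hook, and do not disturb the mug, the shaker or the crock.

Things in the scene. Friction and masses are not known exactly. Their poses are not given: they have to be found in the camera images.
- rack: Fixed wooden utensil rack, an open frame. Origin on the table under its middle; its -x is its front, towards the robot; y runs along it. Posts 24 mm square at y = +-190 mm on feet 140 (x) x 35 x 20 mm. A 14 mm steel bar runs along y at x = 0, 310 mm high, with a hook at y = -80 and at y = +80 mm. An open wire shelf 410 mm long lies above (see shelf_edge).
- shelf_edge (a point): Underside of the middle of the front wire (8 mm thick, along y) of the rack's wire shelf: rack x = -60 mm, 420 mm high. More such wires lie at x = 0 and +50 mm. The shelf overhangs the hanging utensils by 20 mm, so a gripper cannot come from straight above: reach in from the front, tilted 30 to 45 degrees.
- hook_right (a point): Top of the wire of the hook at rack y = -80 mm, where an eye hangs (rack x = -40 mm, 314 mm high). The hook is 8 mm wire: from the bar level to the front as far as x = -46 mm, axis 310 mm high, then rising to its tip at x = -56 mm (end at -60), whose top is 326 mm high. Which hook holds the mallet varies.
- hook_left (a point): The same point on the like hook at rack y = +80 mm.
- mallet: Meat mallet 272 mm long, 0.35 kg, hanging head down. Origin: centre of the head's underside (50 mm above the table at the start); z runs up the handle. Aluminium head 45 x 60 x 50 mm (x, y, z); red grip 20 (x) x 22 (y) mm from z = 64 to 210 mm; then a wire eye in the y-z plane, 24 mm wide inside, clear from z = 211 to 264 mm: lift 20 to 40 mm, then draw it off to the front.
- mallet_grip (a point): Point on the mallet's axis in the red grip, z = 135 mm from the head's underside: a good place to grasp, across y.
- mallet_eye (a point): Underside of the top of the mallet's wire eye (z = 264.5 mm), which rests on the hook.
- turner: Slotted kitchen turner with a black blade (66 mm wide) and a steel handle, 272 mm long, with the same eye, hanging blade down on the other hook. Origin at the middle of the blade's lower edge, z up along the handle. Bystander: leave it hanging.
- turner_eye (a point): Underside of the top of the turner's wire eye, which rests on its hook.
- crock: Loose blue ceramic utensil crock, round and open at the top, empty: 126 mm outer diameter, 100 mm high, wall 7 mm (112 mm inner diameter), bottom 8 mm thick, about 0.95 kg. Origin at the centre of its underside, z up.
- mug: White ceramic mug, 80 mm in diameter and 90 mm high, with a handle. Origin at the centre of its underside. Bystander.
- shaker: Glass shaker with a steel cap, 60 mm in diameter and 130 mm high. Origin at the centre of its underside. Bystander.
Not all that is in view belongs to the job. What is shaped like the crock but pink is not meant.

How it is judged:
By the outcome, as a careful person would: the job done as asked, in the order asked, and still so for the second after the job is handed in, with the robot touching nothing.
It also fails if it takes over 61 s, if anything falls off the work surface, if the arm or the gripper's body presses on something with over 40 N, if the wrist force passes 120 N, or if a joint passes its speed limit or range.

## Working session

There is one attempt and no reset: what is moved stays moved. The work goes in short steps, Python scripts to look and compute and a tool call to move; the robot and the scene stay as the last step left them, time stands still between calls to the robot, and variables do not carry over. Pictures are saved under pics/ and viewed, at most 10 in all, crops included, and the job is handed in when it is done.

Besides the shell and the picture viewer there is one more tool, called as name([rows], argument=value, ...), one row to a line, values as JSON. drive_tool: Moves the arm, as the interface text tells. Scaled input: -1 to 1 covers 0.03 m each way for a shift and 6 degrees each way for a turn. Its arguments: {"type":"object","properties":{"rows":{"type":"array"},"squeeze":{"type":"number"}},"required":["rows"]}

```bash
mkdir -p pics
cat > h.py <<'E'
import numpy as np, cv2
from workcell import arm
def cam(n):
    i=arm.camera_info(n); p,d=arm.camera(n); return p,d,i
def pts(d,i):
    K=np.array([[i['fx'],0,i['cx']],[0,i['fy'],i['cy']],[0,0,1.]])
    v,u=np.mgrid[:d.shape[0],:d.shape[1]]
    n=cv2.undistortPoints(np.stack([u.ravel(),v.ravel()],1).astype(float)[:,None],K,np.array(i['dist_coeffs'],float))[:,0]
    z=d.ravel()
    C=np.c_[n*z[:,None],z]
    return ((C-np.array(i['t']))@np.array(i['R'])).reshape(d.shape+(3,))
E
python3 - <<'E'
from h import *
print(arm.state()['t'],arm.tcp_to_grasp)
for n in('scene','top'):
    p,d,i=cam(n); cv2.imwrite(f'pics/{n}.png',p[:,:,::-1]); np.savez(f'{n}.npz',p=p,d=d,P=pts(d,i)); print(n,-np.array(i['R']).T@i['t'],(d>0).mean())
E
```

```text
0.0 0.0188
scene [ 1.40766069 -0.73749605  1.20823195] 0.9960884353741497
top [ 0.46640103 -0.0980114   1.29128593] 0.9957993197278912
```

View pics/scene.png

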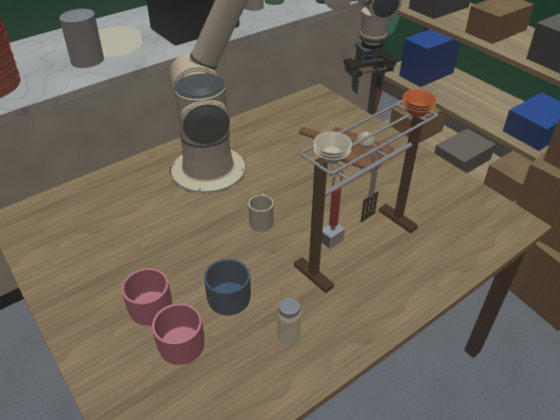

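View pics/top.png

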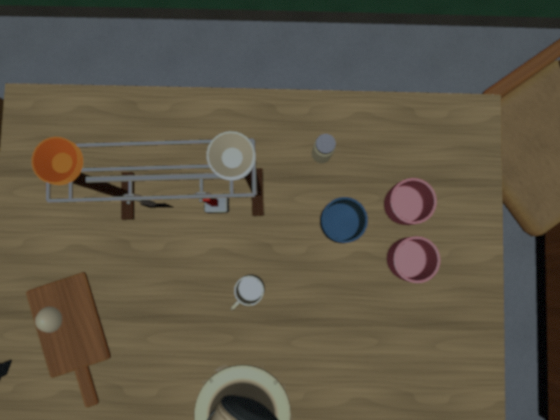

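The scene view shows the red-gripped mallet at (335,205) and the turner at (372,190). The blue crock is at (228,287), with pink look-alikes at (148,297) and (180,335). The mug is at (261,213), the shaker at (289,320), and bowls sit on the shelf. In the top view the crock is at (344,220), the mallet head at (215,205) and the mug at (249,291).

Next I'll measure these and check the choice in a close crop.

Run:
```python
from h import *
def load(n): f=np.load(n+'.npz'); return f['p'],f['d'],f['P']
crop=cv2.imread('pics/scene.png')[90:320,190:430]; cv2.imwrite('pics/crop.png',cv2.resize(crop,None,fx=2.5,fy=2.5,interpolation=2))
def circ(Q):
    A=np.c_[2*Q[:,:2],np.ones(len(Q))]; s=np.linalg.lstsq(A,(Q[:,:2]**2).sum(1),rcond=None)[0]
    return s[:2],np.sqrt(s[2]+s[:2]@s[:2])
for n in('scene','top'):
    p,d,P=load(n); hsv=cv2.cvtColor(p,cv2.COLOR_RGB2HSV); H,S,V=[hsv[...,k].astype(int) for k in range(3)]
    inb=(P[...,0]>.1)&(P[...,0]<1.1)&(abs(P[...,1])<.7)&(d>0)
    Z=P[...,2]
    m=inb&(H>95)&(H<125)&(S>60)&(Z<.12)&(Z>.004)
    k,l,st,c=cv2.connectedComponentsWithStats(m.astype(np.uint8)); j=1+np.argmax(st[1:,4]); m=l==j
    Q=P[m]; R=Q[Q[:,2]>.094]; print(n,'crock',st[j],c[j],'zmax',Q[:,2].max(),'rim pts',len(R),circ(R),'bbox mid',(R.min(0)+R.max(0))/2,np.ptp(R,0))
    m=inb&((H<8)|(H>172))&(S>140)&(Z>.08)&(Z<.28)
    k,l,st,c=cv2.connectedComponentsWithStats(m.astype(np.uint8))
    for j in range(1,k):
        if st[j,4]>15:
            Q=P[l==j]; print(' red',st[j],Q.min(0).round(3),Q.max(0).round(3),np.median(Q,0).round(3))
    # posts / rack: dark brown feet
    m=inb&(Z>.012)&(Z<.03)&(V<90)&(P[...,0]>.4)
    k,l,st,c=cv2.connectedComponentsWithStats(m.astype(np.uint8))
    for j in range(1,k):
        if st[j,4]>60:
            Q=P[l==j]; r=cv2.minAreaRect((Q[:,:2]*1000).astype(np.float32)); print(' foot',st[j,:5],r)
    # wires high
    m=inb&(Z>.41)&(Z<.435)&(P[...,0]>.4); Q=P[m]; print(' shelf',len(Q),cv2.minAreaRect((Q[:,:2]*1000).astype(np.float32)), np.median(Q[:,2]))
    # head top / others
    for nm,lo,hi in(('headband',.085,.108),('90',.08,.095),('130',.12,.135)):
        m=inb&(Z>lo)&(Z<hi)
        k,l,st,c=cv2.connectedComponentsWithStats(m.astype(np.uint8))
        for j in range(1,k):
            if st[j,4]>60:
                Q=P[l==j]; print('  ',nm,st[j],Q[:,:2].min(0).round(3),Q[:,:2].max(0).round(3),cv2.minAreaRect((Q[:,:2]*1000).astype(np.float32)))
```

```text
scene crock [204 260  46  34 415] [227.21204819 281.81445783] zmax 0.10721287438946012 rim pts 228 (array([ 0.55519477, -0.26877752]), np.float64(0.058809639821803913)) bbox mid [ 0.5556776  -0.27005969  0.10071123] [0.12521328 0.12379946 0.01300329]
 red [330 188  11  39 204] [0.585 0.07  0.118] [0.603 0.092 0.263] [0.598 0.076 0.189]
 foot [380 204  38  28 321] ((616.9512939453125, 352.51904296875), (140.75279235839844, 41.4139289855957), 5.149035930633545)
 foot [294 258  40  33 393] ((638.2998657226562, -25.069866180419922), (138.58982849121094, 37.689056396484375), 3.1289007663726807)
 foot [211 276  34  13 146] ((515.516845703125, -245.5238494873047), (94.69975280761719, 30.67756462097168), 59.079463958740234)
 foot [208 297  42  17 137] ((591.3888549804688, -290.3797912597656), (114.96476745605469, 44.18575668334961), 59.17511749267578)
 shelf 1150 ((622.507568359375, 162.99835205078125), (124.57919311523438, 417.3059997558594), 2.723966360092163) 0.4272288052596726
   headband [248 195  26  18 127] [ 0.313 -0.057] [0.4   0.027] ((357.6742248535156, -14.100753784179688), (80.9
[... 4603 characters left out ...]
11825561523438, 76.01446533203125), 1.4086161851882935)
   90 [411 181  23  36  76] [ 0.567 -0.513] [ 0.663 -0.455] ((621.988037109375, -492.0824890136719), (104.12390899658203, 37.98773193359375), 21.807817459106445)
   90 [423 241  14  38  76] [ 0.398 -0.522] [ 0.499 -0.489] ((448.0022888183594, -506.1671142578125), (31.996902465820312, 100.70757293701172), 89.2293701171875)
   90 [235 276  29  30 156] [ 0.314 -0.055] [0.393 0.021] ((353.4758605957031, -16.80044937133789), (78.11825561523438, 76.01446533203125), 1.4086161851882935)
   130 [316 134  20  20 311] [ 0.726 -0.239] [ 0.778 -0.187] ((752.19775390625, -212.93405151367188), (51.80160140991211, 51.0880241394043), 1.3436648845672607)
```

View pics/crop.png

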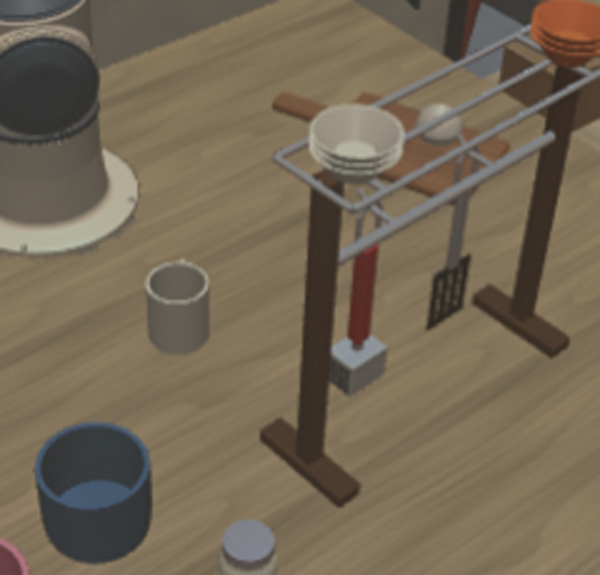

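The crop confirms the red-gripped mallet at crop (365,320), hanging on the right hook; the turner, at crop (450,260), is on the left one. The two views agree to about 4 mm:
- **Rack:** yawed about 2.8°, origin near (0.625, 0.163).
- **Mallet axis:** near (0.589, 0.081).
- **Crock:** at (0.553, -0.270).

```bash
cat >> h.py <<'E'
from scipy.spatial.transform import Rotation as Ro
def target(tilt,yaw,flip=1):
    a,t=np.radians(yaw),np.radians(tilt)
    z=np.array([np.sin(t)*np.cos(a),np.sin(t)*np.sin(a),-np.cos(t)]); y=flip*np.array([-np.sin(a),np.cos(a),0]); return np.c_[np.cross(y,z),y,z]
def need(g,Rt,R0=None,p0=None):
    s=arm.state(); R=np.array(s['orientation']) if R0 is None else R0; p=np.array(s['position']) if p0 is None else p0
    tcp=np.array(g)+Rt[:,2]*arm.tcp_to_grasp
    print('turn units',(np.degrees(Ro.from_matrix(R.T@Rt).as_rotvec())/6).round(3),'| shift after turn, units',(Rt.T@(tcp-p)/.03).round(3),'before turn',(R.T@(tcp-p)/.03).round(3), 'tcp',tcp.round(3))
E
python3 - <<'E'
from h import *
s=arm.state(); print(np.array(s['orientation']).round(3),s['grip_width'])
for f in(1,-1):
    Rt=target(45,2.8,f); need(np.array([.589,.081,.187])-.13*Rt[:,2],Rt)
E
```

```text
[[-0.954  0.298 -0.   ]
 [ 0.298  0.954 -0.001]
 [ 0.    -0.001 -1.   ]] 0.09096327788961539
turn units [-1.328 -7.424 -3.18 ] | shift after turn, units [ -8.265 -17.81    5.805] before turn [-15.476 -13.295  -1.728] tcp [0.51  0.077 0.266]
turn units [-10.275   1.838  24.796] | shift after turn, units [ 8.265 17.81   5.805] before turn [-15.476 -13.295  -1.728] tcp [0.51  0.077 0.266]
```

drive_tool([
  {"x": -0.8, "wx": -0.166, "wy": -0.928, "wz": -0.398, "grip": -1},
  {"x": -0.8, "wx": -0.166, "wy": -0.928, "wz": -0.398, "grip": -1},
  {"x": -0.8, "wx": -0.166, "wy": -0.928, "wz": -0.398, "grip": -1},
  {"x": -0.8, "wx": -0.166, "wy": -0.928, "wz": -0.398, "grip": -1},
  {"x": -0.8, "wx": -0.166, "wy": -0.928, "wz": -0.398, "grip": -1},
  {"x": -0.8, "wx": -0.166, "wy": -0.928, "wz": -0.398, "grip": -1},
  {"x": -0.8, "wx": -0.166, "wy": -0.928, "wz": -0.398, "grip": -1},
  {"x": -0.8, "wx": -0.166, "wy": -0.928, "wz": -0.398, "grip": -1},
])

```text
invalid input at $.rows[0]: expected keys x, y, z, wx, wy, wz, grip
```

Run:
```python
from h import *
Rt=target(45,2.8); need(np.array([.589,.081,.187])-.13*Rt[:,2],Rt)
s=arm.state();print(s['t'],s['position'],s['q'])
```

```text
turn units [-1.328 -7.424 -3.18 ] | shift after turn, units [ -8.265 -17.81    5.805] before turn [-15.476 -13.295  -1.728] tcp [0.51  0.077 0.266]
0.1 [0.18624424 0.59625335 0.21343025] [ 1.17248058e+00  4.94085686e-01  1.34603860e+00  7.29486853e-06
  1.30253398e+00 -9.54798908e-02]
```

drive_tool([
  {"x": -0.8, "y": 0, "z": 0, "wx": -0.166, "wy": -0.928, "wz": -0.398, "grip": -1},
  {"x": -0.8, "y": 0, "z": 0, "wx": -0.166, "wy": -0.928, "wz": -0.398, "grip": -1},
  {"x": -0.8, "y": 0, "z": 0, "wx": -0.166, "wy": -0.928, "wz": -0.398, "grip": -1},
  {"x": -0.8, "y": 0, "z": 0, "wx": -0.166, "wy": -0.928, "wz": -0.398, "grip": -1},
  {"x": -0.8, "y": 0, "z": 0, "wx": -0.166, "wy": -0.928, "wz": -0.398, "grip": -1},
  {"x": -0.8, "y": 0, "z": 0, "wx": -0.166, "wy": -0.928, "wz": -0.398, "grip": -1},
  {"x": -0.8, "y": 0, "z": 0, "wx": -0.166, "wy": -0.928, "wz": -0.398, "grip": -1},
  {"x": -0.8, "y": 0, "z": 0, "wx": -0.166, "wy": -0.928, "wz": -0.398, "grip": -1},
])

```text
t: 1.1
position: [0.3598, 0.5674, 0.2772]
orientation: [[-0.704, -0.051, 0.708], [-0.036, 0.999, 0.036], [-0.709, -0.0, -0.705]]
ft_force: [0.4, -0.2, -0.1]
grip_width: 0.0914
grip_force: 0.0
```

Run:
```python
from h import *
Rt=target(45,2.8); need(np.array([.589,.081,.187])-.13*Rt[:,2],Rt)
s=arm.state();print(s['t'],s['position'],s['q'])
```

```text
turn units [0.013 0.031 0.016] | shift after turn, units [ -2.711 -16.568   3.256] before turn [ -2.674 -16.577   3.242] tcp [0.51  0.077 0.266]
1.1 [0.35975309 0.56741522 0.27717954] [ 1.26962902  0.45423129  1.54568072 -0.89020443  1.02907477  0.08645019]
```

drive_tool([
  {"x": -0.16, "y": -1, "z": 0.2, "wx": 0, "wy": 0, "wz": 0, "grip": -1},
  {"x": -0.16, "y": -1, "z": 0.2, "wx": 0, "wy": 0, "wz": 0, "grip": -1},
  {"x": -0.16, "y": -1, "z": 0.2, "wx": 0, "wy": 0, "wz": 0, "grip": -1},
  {"x": -0.16, "y": -1, "z": 0.2, "wx": 0, "wy": 0, "wz": 0, "grip": -1},
  {"x": -0.16, "y": -1, "z": 0.2, "wx": 0, "wy": 0, "wz": 0, "grip": -1},
  {"x": -0.16, "y": -1, "z": 0.2, "wx": 0, "wy": 0, "wz": 0, "grip": -1},
  {"x": -0.16, "y": -1, "z": 0.2, "wx": 0, "wy": 0, "wz": 0, "grip": -1},
  {"x": -0.16, "y": -1, "z": 0.2, "wx": 0, "wy": 0, "wz": 0, "grip": -1},
])

```text
t: 2.1
position: [0.4322, 0.3298, 0.2698]
orientation: [[-0.706, -0.05, 0.706], [-0.035, 0.999, 0.035], [-0.707, 0.001, -0.707]]
ft_force: [0.7, 0.2, -0.5]
grip_width: 0.091
grip_force: 0.0
```

drive_tool([
  {"x": -0.16, "y": -1, "z": 0.2, "wx": 0, "wy": 0, "wz": 0, "grip": -1},
  {"x": -0.16, "y": -1, "z": 0.2, "wx": 0, "wy": 0, "wz": 0, "grip": -1},
  {"x": -0.16, "y": -1, "z": 0.2, "wx": 0, "wy": 0, "wz": 0, "grip": -1},
  {"x": -0.16, "y": -1, "z": 0.2, "wx": 0, "wy": 0, "wz": 0, "grip": -1},
  {"x": -0.16, "y": -1, "z": 0.2, "wx": 0, "wy": 0, "wz": 0, "grip": -1},
  {"x": -0.16, "y": -1, "z": 0.2, "wx": 0, "wy": 0, "wz": 0, "grip": -1},
  {"x": -0.16, "y": -1, "z": 0.2, "wx": 0, "wy": 0, "wz": 0, "grip": -1},
  {"x": 0, "y": -0.57, "z": 0, "wx": 0, "wy": 0, "wz": 0, "grip": -1},
])

```text
t: 3.1
position: [0.4967, 0.1085, 0.2654]
orientation: [[-0.708, -0.046, 0.704], [-0.033, 0.999, 0.032], [-0.705, -0.001, -0.709]]
ft_force: [0.3, 0.5, -0.7]
grip_width: 0.091
grip_force: 0.0
```

Run:
```python
from h import *
Rt=target(45,2.8); g=np.array([.589,.081,.187])
need(g-.13*Rt[:,2],Rt)
s=arm.state();print(s['t'],s['position'],np.array(s['q']).round(2))
p,d,i=cam('wrist'); cv2.imwrite('pics/w1.png',p[:,:,::-1]); P=pts(d,i)
hsv=cv2.cvtColor(p,cv2.COLOR_RGB2HSV); H,S,V=[hsv[...,k].astype(int) for k in range(3)]
m=((H<8)|(H>172))&(S>120)&(abs(P[...,0]-.589)<.05)&(abs(P[...,1]-.08)<.05)&(P[...,2]>.1)&(P[...,2]<.28)
for lo in np.arange(.11,.27,.02):
    Q=P[m&(P[...,2]>lo)&(P[...,2]<lo+.02)]
    if len(Q): print(round(lo,2),len(Q),Q.min(0).round(4),Q.max(0).round(4))
```

```text
turn units [-0.025 -0.028 -0.012] | shift after turn, units [-0.293 -1.067  0.281] before turn [-0.295 -1.066  0.283] tcp [0.51  0.077 0.266]
3.1 [0.49672702 0.10853036 0.26537658] [ 0.15  0.07  2.2  -0.65  0.12 -0.86]
0.11 291 [0.5766 0.0727 0.1141] [0.583  0.0946 0.13  ]
0.13 475 [0.5756 0.0732 0.13  ] [0.5816 0.0945 0.15  ]
0.15 523 [0.5758 0.073  0.15  ] [0.5843 0.0946 0.17  ]
0.17 583 [0.5754 0.0732 0.17  ] [0.5822 0.0946 0.19  ]
0.19 666 [0.5758 0.0728 0.1901] [0.5855 0.0947 0.21  ]
0.21 750 [0.5754 0.0726 0.21  ] [0.5875 0.0947 0.23  ]
0.23 286 [0.5754 0.0727 0.23  ] [0.5813 0.0943 0.2377]
```

View pics/w1.png

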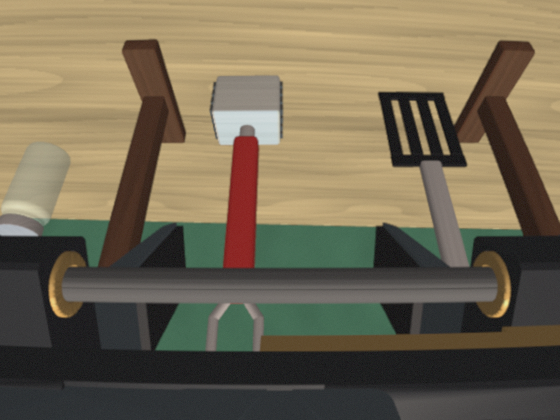

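The wrist view shows the mallet grip at (245,200), lying between the open fingers. The turner is well clear at (430,170). Joint 5 is at its lower limit, so I'll reduce the tilt to 35°. The refined mallet axis is (0.587, 0.083).

Run:
```python
from h import *
Rt=target(35,2.8); g=np.array([.587,.083,.187])
need(g-.13*Rt[:,2],Rt); need(g,Rt)
```

```text
turn units [-0.023  1.633  0.018] | shift after turn, units [-0.935 -0.991  0.14 ] before turn [-0.895 -0.992  0.3  ] tcp [0.523 0.08  0.278]
turn units [-0.023  1.633  0.018] | shift after turn, units [-0.935 -0.991  4.474] before turn [-0.157 -0.981  4.57 ] tcp [0.598 0.084 0.172]
```

drive_tool([
  {"x": 0, "y": 0, "z": 0, "wx": 0, "wy": 0.8, "wz": 0, "grip": -1},
  {"x": 0, "y": 0, "z": 0, "wx": 0, "wy": 0.83, "wz": 0.02, "grip": -1},
  {"x": -0.46, "y": -0.5, "z": 0.07, "wx": 0, "wy": 0, "wz": 0, "grip": -1},
  {"x": -0.46, "y": -0.5, "z": 0.07, "wx": 0, "wy": 0, "wz": 0, "grip": -1},
  {"x": 0, "y": 0, "z": 0, "wx": 0, "wy": 0, "wz": 0, "grip": -1},
])

```text
t: 3.78
position: [0.5241, 0.0755, 0.2797]
orientation: [[-0.797, -0.033, 0.603], [-0.032, 0.999, 0.012], [-0.603, -0.009, -0.798]]
ft_force: [-0.1, 0.3, -0.5]
grip_width: 0.0917
grip_force: 0.0
```

Run:
```python
from h import *
Rt=target(35,2.8); g=np.array([.587,.083,.187])
need(g,Rt); print(np.array(arm.state()['q']).round(2))
```

```text
turn units [-0.161  0.346 -0.07 ] | shift after turn, units [0.046 0.148 4.365] before turn [0.205 0.22  4.357] tcp [0.598 0.084 0.172]
[ 0.04  0.06  2.02 -0.02  0.41 -1.55]
```

drive_tool([
  {"x": 0.05, "y": 0.15, "z": 0, "wx": -0.16, "wy": 0.35, "wz": -0.07, "grip": -1},
  {"x": 0, "y": 0, "z": 0.8, "wx": 0, "wy": 0, "wz": 0, "grip": -1},
  {"x": 0, "y": 0, "z": 0.8, "wx": 0, "wy": 0, "wz": 0, "grip": -1},
  {"x": 0, "y": 0, "z": 0.8, "wx": 0, "wy": 0, "wz": 0, "grip": -1},
  {"x": 0, "y": 0, "z": 0.6, "wx": 0, "wy": 0, "wz": 0, "grip": -1},
  {"x": 0, "y": 0, "z": 0, "wx": 0, "wy": 0, "wz": 0, "grip": -1},
])

```text
t: 4.53
position: [0.5726, 0.084, 0.203]
orientation: [[-0.82, -0.051, 0.569], [-0.042, 0.999, 0.029], [-0.57, 0.0, -0.822]]
ft_force: [0.2, -0.0, 0.2]
grip_width: 0.0911
grip_force: 0.0
```

Run:
```python
from h import *
Rt=target(35,2.8); g=np.array([.587,.083,.187])
need(g,Rt); print(np.array(arm.state()['q']).round(2))
```

```text
turn units [ 0.016 -0.04   0.019] | shift after turn, units [-0.084 -0.056  1.337] before turn [-0.09  -0.058  1.337] tcp [0.598 0.084 0.172]
[ 0.04  0.27  2.01  0.03  0.26 -1.61]
```

drive_tool([
  {"x": -0.05, "y": -0.05, "z": 0.7, "wx": 0, "wy": 0, "wz": 0, "grip": -1},
  {"x": -0.03, "y": 0, "z": 0.63, "wx": 0, "wy": 0, "wz": 0, "grip": -1},
  {"x": 0, "y": 0, "z": 0, "wx": 0, "wy": 0, "wz": 0, "grip": -1},
  {"x": 0, "y": 0, "z": 0, "wx": 0, "wy": 0, "wz": 0, "grip": 1},
  {"x": 0, "y": 0, "z": 0, "wx": 0, "wy": 0, "wz": 0, "grip": 1},
  {"x": 0, "y": 0, "z": 0, "wx": 0, "wy": 0, "wz": 0, "grip": 1},
  {"x": 0, "y": 0, "z": 0, "wx": 0, "wy": 0, "wz": 0, "grip": 1},
  {"x": 0, "y": 0, "z": 0, "wx": 0, "wy": 0, "wz": 0, "grip": 1},
], squeeze=40)

```text
t: 5.52
position: [0.5984, 0.0831, 0.1733]
orientation: [[-0.819, -0.051, 0.572], [-0.042, 0.999, 0.029], [-0.573, 0.0, -0.82]]
ft_force: [-0.4, 1.0, 0.5]
grip_width: 0.044
grip_force: 0.0
```

Run:
```python
from h import *
s=arm.state()
R=np.array(s['orientation']); print(s['grip_width'],s['grip_force'],'up 28mm',(R.T@[0,0,.028]/.03).round(3),'rack -x 90mm',(R.T@[-.0899,-.0044,0]/.03).round(3))
print(np.array(s['q']).round(2), (np.array(s['position'])-.0188*R[:,2]).round(4))
p,d,i=cam('scene'); cv2.imwrite('pics/g.png',cv2.resize(p[60:260,220:460,::-1],None,fx=2.5,fy=2.5,interpolation=2))
```

```text
0.04400279209331131 0.0 up 28mm [-0.535  0.    -0.765] rack -x 90mm [ 2.459  0.007 -1.719]
[ 0.03  0.36  1.99  0.06  0.18 -1.64] [0.5877 0.0825 0.1888]
```

View pics/g.png

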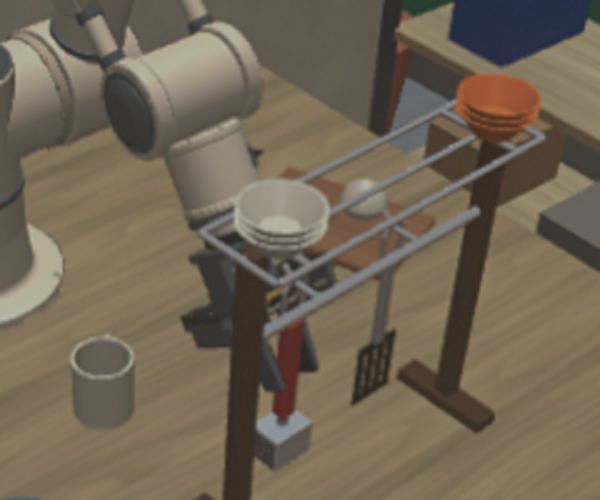

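The crop shows the fingers straddling the red grip at (290,360), still closing. They clear the shelf and the turner.

drive_tool([
  {"x": 0, "y": 0, "z": 0, "wx": 0, "wy": 0, "wz": 0, "grip": 1},
  {"x": 0, "y": 0, "z": 0, "wx": 0, "wy": 0, "wz": 0, "grip": 1},
  {"x": 0, "y": 0, "z": 0, "wx": 0, "wy": 0, "wz": 0, "grip": 1},
  {"x": 0, "y": 0, "z": 0, "wx": 0, "wy": 0, "wz": 0, "grip": 1},
  {"x": 0, "y": 0, "z": 0, "wx": 0, "wy": 0, "wz": 0, "grip": 1},
  {"x": 0, "y": 0, "z": 0, "wx": 0, "wy": 0, "wz": 0, "grip": 1},
])

```text
t: 6.32
position: [0.5984, 0.0831, 0.1733]
orientation: [[-0.819, -0.051, 0.572], [-0.042, 0.999, 0.029], [-0.573, 0.0, -0.82]]
ft_force: [-0.4, -0.4, 0.0]
grip_width: 0.0213
grip_force: 40.0
```

Gripped at 21 mm with 40 N. Now lifting 28 mm.

drive_tool([
  {"x": -0.135, "y": 0, "z": -0.19, "wx": 0, "wy": 0, "wz": 0, "grip": 1},
  {"x": -0.135, "y": 0, "z": -0.19, "wx": 0, "wy": 0, "wz": 0, "grip": 1},
  {"x": -0.135, "y": 0, "z": -0.19, "wx": 0, "wy": 0, "wz": 0, "grip": 1},
  {"x": -0.135, "y": 0, "z": -0.19, "wx": 0, "wy": 0, "wz": 0, "grip": 1},
  {"x": 0, "y": 0, "z": 0, "wx": 0, "wy": 0, "wz": 0, "grip": 1},
  {"x": 0, "y": 0, "z": 0, "wx": 0, "wy": 0, "wz": 0, "grip": 1},
])

```text
t: 7.08
position: [0.5986, 0.0831, 0.2011]
orientation: [[-0.819, -0.051, 0.572], [-0.042, 0.999, 0.029], [-0.573, 0.0, -0.82]]
ft_force: [-0.8, 0.1, -4.5]
grip_width: 0.0217
grip_force: 40.0
```

Run:
```python
from h import *
s=arm.state(); print(np.array(s['q']).round(2))
p,d,i=cam('scene'); cv2.imwrite('pics/l.png',cv2.resize(p[90:260,260:400,::-1],None,fx=3.5,fy=3.5,interpolation=2))
P=pts(d,i); m=(abs(P[...,0]-.589)<.045)&(abs(P[...,1]-.08)<.045)&(P[...,2]>.03)&(P[...,2]<.13); print(P[m][:,2].min(),P[m].max(0), P[m].min(0))
```

```text
[ 0.03  0.3   1.96  0.04  0.27 -1.62]
0.07406480086952648 [0.61756104 0.11739411 0.12999497] [0.56899698 0.04866553 0.0740648 ]
```

View pics/l.png

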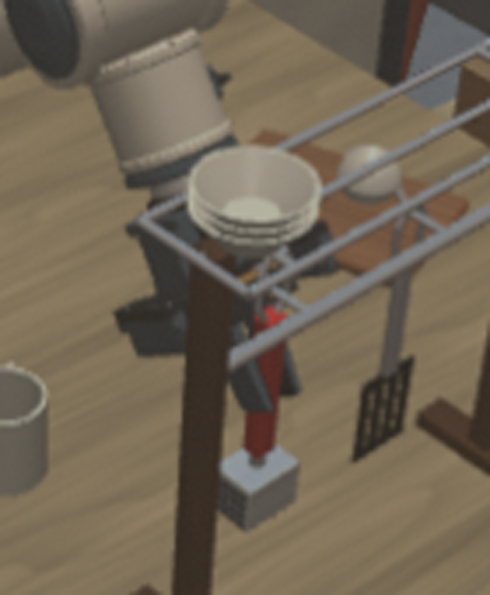

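The mallet is lifted 28 mm and hangs upright in the grip, with its head at crop (258,490). The wrist carries about its weight and nothing snags. Now drawing it off towards the robot.

drive_tool([
  {"x": 0.3, "y": 0, "z": -0.21, "wx": 0, "wy": 0, "wz": 0, "grip": 1},
  {"x": 0.3, "y": 0, "z": -0.21, "wx": 0, "wy": 0, "wz": 0, "grip": 1},
  {"x": 0.3, "y": 0, "z": -0.21, "wx": 0, "wy": 0, "wz": 0, "grip": 1},
  {"x": 0.3, "y": 0, "z": -0.21, "wx": 0, "wy": 0, "wz": 0, "grip": 1},
  {"x": 0.3, "y": 0, "z": -0.21, "wx": 0, "wy": 0, "wz": 0, "grip": 1},
  {"x": 0.3, "y": 0, "z": -0.21, "wx": 0, "wy": 0, "wz": 0, "grip": 1},
  {"x": 0.3, "y": 0, "z": -0.21, "wx": 0, "wy": 0, "wz": 0, "grip": 1},
  {"x": 0.3, "y": 0, "z": -0.21, "wx": 0, "wy": 0, "wz": 0, "grip": 1},
])

```text
t: 8.12
position: [0.5102, 0.0786, 0.2013]
orientation: [[-0.819, -0.051, 0.572], [-0.042, 0.999, 0.029], [-0.573, 0.0, -0.82]]
ft_force: [0.7, -0.3, -5.1]
grip_width: 0.0215
grip_force: 40.0
```

Run:
```python
from h import *
s=arm.state(); print(np.array(s['q']).round(2),s['ft_force']); R=np.array(s['orientation'])
print('up 70',(R.T@[0,0,.07]/.03).round(3))
# mallet in hand: head below
p,d,i=cam('scene'); P=pts(d,i)
m=(abs(P[...,0]-.5)<.06)&(abs(P[...,1]-.078)<.05)&(P[...,2]>.05)&(P[...,2]<.16)
for lo in(.07,.09,.11): 
    Q=P[m&(P[...,2]>lo)&(P[...,2]<lo+.02)]
    if len(Q): print(lo,len(Q),Q.min(0).round(3),Q.max(0).round(3))
```

```text
[ 0.03  0.19  2.14  0.07  0.19 -1.66] [ 0.73019782 -0.33348116 -5.10874803]
up 70 [-1.336  0.    -1.913]
0.07 16 [0.487 0.046 0.081] [0.525 0.112 0.09 ]
0.09 51 [0.486 0.044 0.09 ] [0.525 0.114 0.11 ]
0.11 114 [0.478 0.044 0.11 ] [0.527 0.11  0.13 ]
```

The mallet is off the hook. Next I'll raise it 70 mm and swing it round to the crock.

drive_tool([
  {"x": -0.445, "y": 0, "z": -0.64, "wx": 0, "wy": 0, "wz": 0, "grip": 1},
  {"x": -0.445, "y": 0, "z": -0.64, "wx": 0, "wy": 0, "wz": 0, "grip": 1},
  {"x": -0.445, "y": 0, "z": -0.64, "wx": 0, "wy": 0, "wz": 0, "grip": 1},
  {"x": 0, "y": -0.5, "z": 0, "wx": 0.15, "wy": 0, "wz": 0.2, "grip": 1},
  {"x": 0, "y": -0.8, "z": 0, "wx": 0.23, "wy": 0, "wz": 0.33, "grip": 1},
  {"x": 0, "y": -0.8, "z": 0, "wx": 0.23, "wy": 0, "wz": 0.33, "grip": 1},
  {"x": 0, "y": -0.8, "z": 0, "wx": 0.23, "wy": 0, "wz": 0.33, "grip": 1},
  {"x": 0, "y": -0.8, "z": 0, "wx": 0.23, "wy": 0, "wz": 0.33, "grip": 1},
])

```text
t: 9.18
position: [0.5071, -0.0337, 0.2701]
orientation: [[-0.812, 0.146, 0.565], [0.119, 0.989, -0.084], [-0.571, -0.001, -0.821]]
ft_force: [-0.5, 0.6, -3.3]
grip_width: 0.0221
grip_force: 40.0
```

Run:
```python
from h import *
s=arm.state(); print(np.array(s['q']).round(2))
Rt=target(35,-26); need([.553,-.270,.287],Rt)
```

```text
[-0.21  0.05  2.05  0.08  0.44 -1.7 ]
turn units [ 1.677 -0.024  2.411] | shift after turn, units [-4.278 -6.41   2.936] before turn [-2.491 -7.68   1.68 ] tcp [ 0.563 -0.275  0.272]
```

drive_tool([
  {"x": -0.42, "y": -0.85, "z": 0.29, "wx": 0.21, "wy": 0, "wz": 0.3, "grip": 1},
  {"x": -0.42, "y": -0.85, "z": 0.29, "wx": 0.21, "wy": 0, "wz": 0.3, "grip": 1},
  {"x": -0.42, "y": -0.85, "z": 0.29, "wx": 0.21, "wy": 0, "wz": 0.3, "grip": 1},
  {"x": -0.42, "y": -0.85, "z": 0.29, "wx": 0.21, "wy": 0, "wz": 0.3, "grip": 1},
  {"x": -0.42, "y": -0.85, "z": 0.29, "wx": 0.21, "wy": 0, "wz": 0.3, "grip": 1},
  {"x": -0.42, "y": -0.85, "z": 0.29, "wx": 0.21, "wy": 0, "wz": 0.3, "grip": 1},
  {"x": -0.42, "y": -0.85, "z": 0.29, "wx": 0.21, "wy": 0, "wz": 0.3, "grip": 1},
  {"x": -0.2, "y": -0.5, "z": 0.15, "wx": 0.2, "wy": 0, "wz": 0.3, "grip": 1},
])

```text
t: 10.18
position: [0.5659, -0.2505, 0.2704]
orientation: [[-0.738, 0.438, 0.514], [0.359, 0.899, -0.25], [-0.572, 0.0, -0.82]]
ft_force: [0.2, 0.7, -4.0]
grip_width: 0.0214
grip_force: 40.0
```

Run:
```python
from h import *
s=arm.state(); print(np.array(s['q']).round(2))
Rt=target(35,-26); need([.553,-.270,.287],Rt)
```

```text
[-0.54  0.21  1.83  0.11  0.49 -1.74]
turn units [ 0.004 -0.021  0.004] | shift after turn, units [-0.237 -0.773  0.115] before turn [-0.237 -0.774  0.114] tcp [ 0.563 -0.275  0.272]
```

drive_tool([
  {"x": -0.24, "y": -0.77, "z": 0.11, "wx": 0, "wy": 0, "wz": 0, "grip": 1},
  {"x": 0, "y": 0, "z": 0, "wx": 0, "wy": 0, "wz": 0, "grip": 1},
  {"x": 0, "y": 0, "z": 0, "wx": 0, "wy": 0, "wz": 0, "grip": 1},
  {"x": 0, "y": 0, "z": 0, "wx": 0, "wy": 0, "wz": 0, "grip": 1},
])

```text
t: 10.68
position: [0.5632, -0.2721, 0.2729]
orientation: [[-0.738, 0.435, 0.516], [0.356, 0.901, -0.249], [-0.572, 0.0, -0.82]]
ft_force: [0.1, 0.2, -3.5]
grip_width: 0.0216
grip_force: 40.0
```

Run:
```python
from h import *
Rt=target(35,-26); need([.553,-.270,.287],Rt)
for n in('scene','wrist'):
    p,d,i=cam(n); P=pts(d,i)
    if n=='scene': cv2.imwrite('pics/c.png',cv2.resize(p[180:340,150:310,::-1],None,fx=3.5,fy=3.5,interpolation=2))
    m=(np.hypot(P[...,0]-.553,P[...,1]+.27)<.06)&(P[...,2]>.13)&(P[...,2]<.36)
    for lo in np.arange(.13,.34,.02):
        Q=P[m&(P[...,2]>lo)&(P[...,2]<lo+.02)]
        if len(Q)>10: print(n,round(lo,2),len(Q),Q.min(0).round(3),Q.max(0).round(3))
```

```text
turn units [ 0.025 -0.014  0.032] | shift after turn, units [ 0.005 -0.087  0.048] before turn [ 0.006 -0.087  0.047] tcp [ 0.563 -0.275  0.272]
scene 0.15 117 [ 0.557 -0.304  0.151] [ 0.591 -0.244  0.17 ]
scene 0.17 137 [ 0.538 -0.305  0.17 ] [ 0.589 -0.236  0.19 ]
scene 0.19 320 [ 0.523 -0.304  0.19 ] [ 0.588 -0.23   0.208]
scene 0.21 34 [ 0.553 -0.278  0.21 ] [ 0.568 -0.26   0.23 ]
scene 0.23 49 [ 0.554 -0.279  0.23 ] [ 0.571 -0.262  0.249]
scene 0.25 55 [ 0.547 -0.281  0.25 ] [ 0.569 -0.258  0.27 ]
scene 0.27 71 [ 0.546 -0.292  0.27 ] [ 0.586 -0.257  0.29 ]
scene 0.29 137 [ 0.52  -0.292  0.29 ] [ 0.581 -0.25   0.31 ]
scene 0.31 159 [ 0.527 -0.29   0.31 ] [ 0.573 -0.239  0.33 ]
scene 0.33 151 [ 0.501 -0.291  0.33 ] [ 0.571 -0.227  0.35 ]
wrist 0.13 32 [ 0.523 -0.281  0.148] [ 0.546 -0.234  0.15 ]
wrist 0.15 1543 [ 0.521 -0.289  0.15 ] [ 0.553 -0.229  0.17 ]
wrist 0.17 2049 [ 0.521 -0.301  0.17 ] [ 0.579 -0.229  0.19 ]
wrist 0.19 6255 [ 0.521 -0.304  0.19 ] [ 0.585 -0.229  0.21 ]
wrist 0.21 752 [ 0.541 -0.274  0.21 ] [ 0.554 -0.254  0.23 ]
wrist 0.23 1187 [ 0.54  -0.274  0.23 ] [ 0.553 -0.254  0.25 ]
wrist 0.25 1685 [ 0.537 -0.281  0.25 ] [ 0.558 -0.245  0.27 ]
wrist 0.27 2914 [ 0.524 -0.281  0.27 ] [ 0.554 -0.238  0.29 ]
wrist 0.29 1589 [ 0.515 -0.276  0.29 ] [ 0.554 -0.236  0.31 ]
wrist 0.31 2851 [ 0.5   -0.274  0.31 ] [ 0.554 -0.231  0.33 ]
wrist 0.33 416 [ 0.495 -0.264  0.33 ] [ 0.527 -0.23   0.34 ]
```

View pics/c.png

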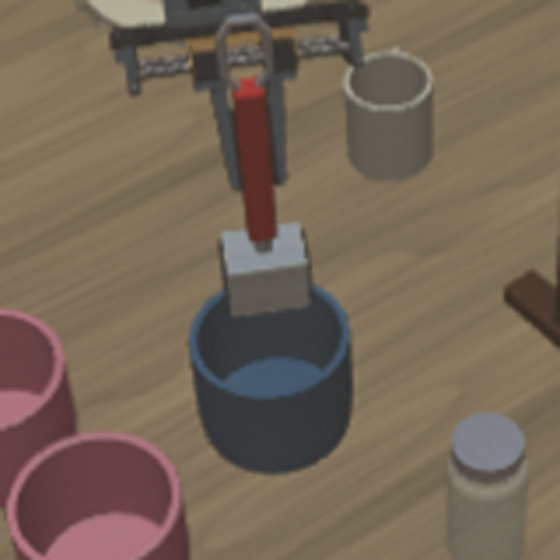

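The crop shows the head at (265,270) over the blue crock at (272,370), upright. By measurement the head is centred at (0.553, -0.267) and the crock at (0.553, -0.270). The head's underside is about 149 mm up, so I'll lower it.

drive_tool([
  {"x": 0.26, "y": -0.09, "z": 0.37, "wx": 0, "wy": 0, "wz": 0, "grip": 1},
  {"x": 0.26, "y": 0, "z": 0.37, "wx": 0, "wy": 0, "wz": 0, "grip": 1},
  {"x": 0.26, "y": 0, "z": 0.37, "wx": 0, "wy": 0, "wz": 0, "grip": 1},
  {"x": 0.26, "y": 0, "z": 0.37, "wx": 0, "wy": 0, "wz": 0, "grip": 1},
  {"x": 0.26, "y": 0, "z": 0.37, "wx": 0, "wy": 0, "wz": 0, "grip": 1},
  {"x": 0.26, "y": 0, "z": 0.37, "wx": 0, "wy": 0, "wz": 0, "grip": 1},
  {"x": 0.26, "y": 0, "z": 0.37, "wx": 0, "wy": 0, "wz": 0, "grip": 1},
  {"x": 0.26, "y": 0, "z": 0.37, "wx": 0, "wy": 0, "wz": 0, "grip": 1},
])

```text
t: 11.78
position: [0.5616, -0.2749, 0.1636]
orientation: [[-0.738, 0.435, 0.515], [0.356, 0.9, -0.249], [-0.572, -0.0, -0.82]]
ft_force: [-0.9, -0.1, -4.3]
grip_width: 0.0216
grip_force: 40.0
```

drive_tool([
  {"x": 0.1, "y": 0, "z": 0.14, "wx": 0, "wy": 0, "wz": 0, "grip": 1},
  {"x": 0.1, "y": 0, "z": 0.14, "wx": 0, "wy": 0, "wz": 0, "grip": 1},
  {"x": 0.1, "y": 0, "z": 0.14, "wx": 0, "wy": 0, "wz": 0, "grip": 1},
  {"x": 0.1, "y": 0, "z": 0.14, "wx": 0, "wy": 0, "wz": 0, "grip": 1},
  {"x": 0, "y": 0, "z": 0, "wx": 0, "wy": 0, "wz": 0, "grip": 1},
  {"x": 0, "y": 0, "z": 0, "wx": 0, "wy": 0, "wz": 0, "grip": 1},
])

```text
t: 12.52
position: [0.5619, -0.2749, 0.1444]
orientation: [[-0.738, 0.435, 0.516], [0.356, 0.901, -0.249], [-0.573, -0.0, -0.819]]
ft_force: [0.1, -0.2, -4.6]
grip_width: 0.022
grip_force: 40.0
```

Run:
```python
from h import *
s=arm.state(); print(np.array(s['q']).round(2),s['ft_force']); need([.553,-.27,.143],target(35,-26))
```

```text
[-0.6   0.43  1.98  0.6   0.15 -2.28] [ 0.08205243 -0.22820338 -4.56933506]
turn units [ 0.022 -0.005  0.032] | shift after turn, units [0.305 0.015 0.471] before turn [0.304 0.015 0.471] tcp [ 0.563 -0.275  0.128]
```

The head is inside the crock with about 13 mm to go. Joint 5 is near its limit, so I'll yaw slightly first to keep clear of it and then creep down.

drive_tool([
  {"x": 0, "y": 0, "z": 0, "wx": -0.13, "wy": 0, "wz": -0.18, "grip": 1},
  {"x": 0, "y": 0, "z": 0, "wx": -0.13, "wy": 0, "wz": -0.18, "grip": 1},
  {"x": 0, "y": 0, "z": 0, "wx": -0.13, "wy": 0, "wz": -0.18, "grip": 1},
  {"x": 0.06, "y": 0, "z": 0.08, "wx": 0, "wy": 0, "wz": 0, "grip": 1},
  {"x": 0.06, "y": 0, "z": 0.08, "wx": 0, "wy": 0, "wz": 0, "grip": 1},
  {"x": 0.06, "y": 0, "z": 0.08, "wx": 0, "wy": 0, "wz": 0, "grip": 1},
  {"x": 0, "y": 0, "z": 0, "wx": 0, "wy": 0, "wz": 0, "grip": 1},
  {"x": 0, "y": 0, "z": 0, "wx": 0, "wy": 0, "wz": 0, "grip": 1},
])

```text
t: 13.52
position: [0.5616, -0.2745, 0.1352]
orientation: [[-0.761, 0.371, 0.532], [0.305, 0.929, -0.212], [-0.573, 0.001, -0.82]]
ft_force: [0.4, -0.3, -4.5]
grip_width: 0.0217
grip_force: 40.0
```

Run:
```python
from h import *
s=arm.state(); print(np.array(s['q']).round(3),s['ft_force']); need([.553,-.27,.143],target(35,-22))
```

```text
[-0.632  0.452  1.985  0.925  0.181 -2.695] [ 0.38893274 -0.29285728 -4.54071548]
turn units [ 0.032 -0.008  0.024] | shift after turn, units [0.116 0.032 0.228] before turn [0.116 0.032 0.228] tcp [ 0.563 -0.274  0.128]
```

drive_tool([
  {"x": 0.019, "y": 0, "z": 0.027, "wx": 0, "wy": 0, "wz": 0, "grip": 1},
  {"x": 0.019, "y": 0, "z": 0.027, "wx": 0, "wy": 0, "wz": 0, "grip": 1},
  {"x": 0.019, "y": 0, "z": 0.027, "wx": 0, "wy": 0, "wz": 0, "grip": 1},
  {"x": 0, "y": 0, "z": 0, "wx": 0, "wy": 0, "wz": 0, "grip": 1},
  {"x": 0, "y": 0, "z": 0, "wx": 0, "wy": 0, "wz": 0, "grip": 1},
])

```text
t: 14.15
position: [0.5616, -0.2746, 0.1323]
orientation: [[-0.761, 0.371, 0.533], [0.305, 0.929, -0.212], [-0.573, 0.001, -0.82]]
ft_force: [0.6, -0.2, -4.2]
grip_width: 0.0215
grip_force: 40.0
```

drive_tool([
  {"x": 0.015, "y": 0, "z": 0.022, "wx": 0, "wy": 0, "wz": 0, "grip": 1},
  {"x": 0, "y": 0, "z": 0, "wx": 0, "wy": 0, "wz": 0, "grip": 1},
  {"x": 0, "y": 0, "z": 0, "wx": 0, "wy": 0, "wz": 0, "grip": 1},
])

```text
t: 14.52
position: [0.562, -0.2748, 0.1322]
orientation: [[-0.76, 0.371, 0.534], [0.304, 0.929, -0.212], [-0.574, 0.001, -0.819]]
ft_force: [-2.2, 2.2, 7.6]
grip_width: 0.0221
grip_force: 40.0
```

Contact with the crock's bottom, at the height expected. I'll ease off slightly and open.

drive_tool([
  {"x": -0.007, "y": 0, "z": -0.01, "wx": 0, "wy": 0, "wz": 0, "grip": 1},
  {"x": 0, "y": 0, "z": 0, "wx": 0, "wy": 0, "wz": 0, "grip": 0.2},
  {"x": 0, "y": 0, "z": 0, "wx": 0, "wy": 0, "wz": 0, "grip": 0},
  {"x": 0, "y": 0, "z": 0, "wx": 0, "wy": 0, "wz": 0, "grip": -0.5},
  {"x": 0, "y": 0, "z": 0, "wx": 0, "wy": 0, "wz": 0, "grip": -0.5},
  {"x": 0, "y": 0, "z": 0, "wx": 0, "wy": 0, "wz": 0, "grip": -0.5},
  {"x": 0, "y": 0, "z": 0, "wx": 0, "wy": 0, "wz": 0, "grip": -0.5},
  {"x": 0, "y": 0, "z": 0, "wx": 0, "wy": 0, "wz": 0, "grip": -0.5},
])

```text
t: 15.52
position: [0.5616, -0.2746, 0.1319]
orientation: [[-0.761, 0.371, 0.533], [0.305, 0.929, -0.212], [-0.573, 0.001, -0.82]]
ft_force: [-0.2, 0.6, 0.2]
grip_width: 0.0684
grip_force: 0.0
```

Run:
```python
from h import *
s=arm.state(); print(np.array(s['q']).round(3),s['ft_force'],s['grip_width'])
p,d,i=cam('scene'); P=pts(d,i); cv2.imwrite('pics/r.png',cv2.resize(p[160:340,130:330,::-1],None,fx=3,fy=3,interpolation=2))
hsv=cv2.cvtColor(p,cv2.COLOR_RGB2HSV); H,S=hsv[...,0].astype(int),hsv[...,1]
m=((H<8)|(H>172))&(S>140)&(np.hypot(P[...,0]-.553,P[...,1]+.27)<.07)&(P[...,2]>.06)
for lo in np.arange(.07,.23,.03):
    Q=P[m&(P[...,2]>lo)&(P[...,2]<lo+.03)]
    if len(Q): print(round(lo,2),np.median(Q,0).round(3),Q.max(0).round(3))
```

```text
[-0.632  0.459  1.988  0.971  0.175 -2.743] [-0.16234162  0.64414951  0.18372978] 0.06835663295487848
0.07 [ 0.562 -0.273  0.089] [ 0.567 -0.267  0.1  ]
0.1 [ 0.561 -0.275  0.115] [ 0.568 -0.266  0.13 ]
0.13 [ 0.563 -0.274  0.147] [ 0.567 -0.265  0.16 ]
0.16 [ 0.562 -0.274  0.175] [ 0.569 -0.266  0.189]
0.19 [ 0.561 -0.273  0.211] [ 0.569 -0.262  0.219]
0.22 [ 0.558 -0.273  0.221] [ 0.563 -0.266  0.222]
```

View pics/r.png

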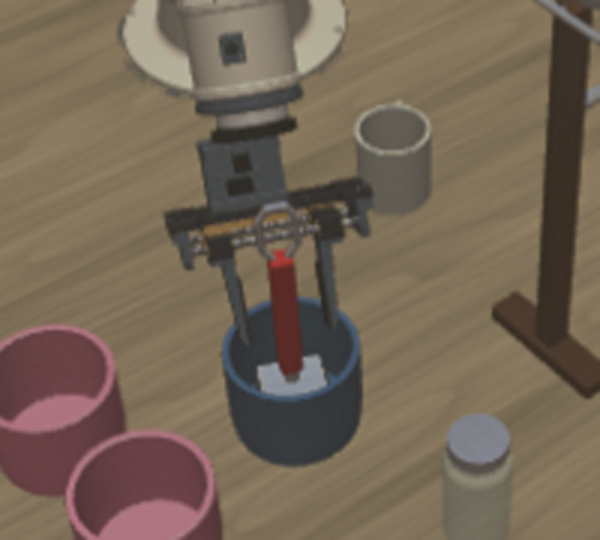

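The crop shows the mallet standing upright in the blue crock at (290,330), with the fingers open and clear. Now backing out along the tool axis.

drive_tool([
  {"x": 0, "y": 0, "z": -0.3, "wx": 0, "wy": 0, "wz": 0, "grip": -0.5},
  {"x": 0, "y": 0, "z": -0.5, "wx": 0, "wy": 0, "wz": 0, "grip": -0.5},
  {"x": 0, "y": 0, "z": -0.6, "wx": 0, "wy": 0, "wz": 0, "grip": -0.5},
  {"x": 0, "y": 0, "z": -0.6, "wx": 0, "wy": 0, "wz": 0, "grip": -0.5},
  {"x": 0, "y": 0, "z": -0.6, "wx": 0, "wy": 0, "wz": 0, "grip": -0.5},
  {"x": 0, "y": 0, "z": -0.6, "wx": 0, "wy": 0, "wz": 0, "grip": -0.5},
  {"x": 0, "y": 0, "z": -0.6, "wx": 0, "wy": 0, "wz": 0, "grip": -0.5},
  {"x": 0, "y": 0, "z": -0.6, "wx": 0, "wy": 0, "wz": 0, "grip": -0.5},
])

```text
t: 16.58
position: [0.4909, -0.2465, 0.2405]
orientation: [[-0.761, 0.371, 0.532], [0.305, 0.929, -0.212], [-0.573, 0.001, -0.82]]
ft_force: [-0.4, 0.3, -0.2]
grip_width: 0.0685
grip_force: 0.0
```

drive_tool([
  {"x": 0, "y": 0, "z": 0, "wx": 0, "wy": 0, "wz": 0, "grip": -0.5},
  {"x": 0, "y": 0, "z": 0, "wx": 0, "wy": 0, "wz": 0, "grip": -0.5},
  {"x": 0, "y": 0, "z": 0, "wx": 0, "wy": 0, "wz": 0, "grip": -0.5},
  {"x": 0, "y": 0, "z": 0, "wx": 0, "wy": 0, "wz": 0, "grip": -0.5},
])

```text
t: 17.08
position: [0.4914, -0.2467, 0.2395]
orientation: [[-0.761, 0.371, 0.532], [0.305, 0.929, -0.211], [-0.572, 0.001, -0.82]]
ft_force: [-0.1, -0.3, 0.4]
grip_width: 0.068
grip_force: 0.0
```

Run:
```python
from h import *
p,d,i=cam('scene'); cv2.imwrite('pics/f.png',p[:,:,::-1])
print(np.array(arm.state()['q']).round(2))
```

```text
[-0.69  0.16  2.02  0.45  0.41 -2.24]
```

View pics/f.png

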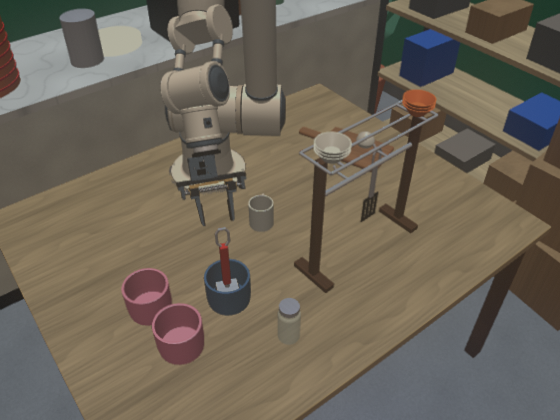

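The final view shows the mallet standing in the blue crock at (226,270). The turner still hangs at (372,190). The mug (261,213), shaker (289,320) and crock have not moved, and the gripper is clear.

```bash
python3 -c "
from workcell import arm
print(arm.close_job())"
```

```text
the job is handed in; nothing more can be done
None
```

The red-gripped mallet stands head down in the blue crock, lowered to the bottom before release; the turner still hangs on its hook, nothing else visibly moved, and the job was handed in at about 17 s with the gripper clear.

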